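# Hook the dropped door-stopper ring out from under the tap guard

## Task

The chrome ring of the door stopper has dropped under the fixed wire guard. With the hooked rod, reach in through the open side of the guard, put the toe of the hook down into the ring and slide the ring out along the plank until it presses snugly but gently on the sprung orange stop, feeling for the stop and pausing there a moment. Then lift the hook out and stand the rod back on the plank, well clear of the ring; don't touch the ring by hand, knock the guard or disturb the other things.

Things in the scene. Friction and masses are not known exactly. Their poses are not given: they have to be found in the camera images.
- rod_grip (a point): Centre of the hooked rod's red grip, 42 mm above its underside. Grip block 90 mm long (x), 26 mm wide (y), 10 to 60 mm above the underside, on a black foot 90 x 44 x 10 mm. Standing free, the rod rests on foot and toe. x points along the rod to the toe, z up. 0.25 kg, balance point about 15 mm from here, towards the toe.
- rod_toe (a point): Lowest point of the rod's hook: 330 mm along x from the grip point and 42 mm below it. A dark steel shaft, 9 mm thick, runs level from the grip at 48 mm above the underside, then bends straight down; this downturned toe is 9 mm thick with a round end.
- ring: Chrome steel ring lying flat on the plank under the guard, outside diameter 52 mm, hole 30 mm, 12 mm thick, 0.10 to 0.17 kg. Origin: centre of its underside. z up.
- guard: Fixed white wire guard over a tap, 170 mm wide (y), 200 mm deep (x), roof wires 110 mm up, too close for fingers. Origin: on the plank, centre of its one open side, the mouth (160 x 105 mm clear). x points inwards, so the way out is -x. The tap stands at x 150 to 190 mm; the ring starts 55 to 95 mm inside, up to 35 mm off the centre line.
- stop: Sprung stop fixed to the plank before the guard's mouth, same axes as the guard (+x to the mouth). Origin: on the plank under its aluminium base (x -20 to +30 mm, 44 mm wide). All of it is under 22 mm high. Orange pad, 50 mm wide, faces +x. The ring is snug when held on it with 3 N or more for 0.3 s; aim for 5 to 8 N. Over 12 N damages it.
- stop_front (a point): Front edge of the stop's base at plank level, 30 mm along x from its origin. The orange pad (2 to 18 mm above the plank) stands ahead of it, its face anywhere from 18 to 43 mm further along x: that setting is not measured and must be felt or seen. The pad yields 0.2 mm per newton and, let go, pushes the ring back a few mm at most.
- detergent: Bystander, leave alone: closed yellow detergent bottle, 72 mm diameter, 210 mm tall, standing. Origin: at its underside.
- lint_base: Bystander, leave alone: pink silicone lint-roller base, 84 mm diameter, 52 mm tall. Origin: at its underside.
- door_stopper: Bystander, leave alone: chrome door stopper with black rubber top, 44 mm diameter, 38 mm tall (it belongs with the ring, but stays where it is). Origin: at its underside.
- peg_box: Bystander, leave alone: latched translucent box of pegs, 114 x 174 x 58 mm. Origin: at its underside.
- scoop_cup: Bystander, leave alone: white plastic measuring cup, 68 mm diameter, 60 mm tall. Origin: at its underside.
- stain_jar: Bystander, leave alone: amber jar with white lid, 64 mm diameter, 90 mm tall. Origin: at its underside.
- rod: The whole hooked rod. Origin: underside of the foot, below the centre of the grip (330 mm from the toe); x to the toe, z up.
Mind the look-alikes: they are no part of the job. What is meant by the stop is not yellow, and is the larger of those in its own colour. Of the things that look like the ring, the smallest one is meant.

How it is judged:
On the way, in this order (a step that is already met when the one before it is completed fails the run):
1. the toe of the hook is down inside the ring while the ring is still under the guard (horizontal distance between rod_toe and ring below 0.014 m and height (world z) of rod_toe below 0.01 m and x of ring in the frame of guard above 0.03 m), for 0.1 s.
2. the hook holds the ring snug on the sprung stop with 3 N or more (contact force between ring and stop above 3 N and horizontal distance between rod_toe and ring below 0.014 m and x of ring in the frame of stop between 0.062 and 0.108 m and y of ring in the frame of stop between -0.02 and 0.02 m), for 0.3 s.
At the end, for the whole second after the job is handed in: Ring flat and still on the plank, its centre 62 to 108 mm in front of the stop's origin and within 20 mm of its centre line; the rod stands upright and still on foot and toe, grip and toe each over 60 mm from the ring's centre; nothing is held (x of ring in the frame of stop between 0.062 and 0.108 m and y of ring in the frame of stop between -0.02 and 0.02 m and height (world z) of ring below 0.004 m and angle between each of ring, rod_grip's own z axis and vertical below 0.1 rad and linear speed of each of ring, rod below 0.01 m/s and horizontal distance between each of rod_toe, rod_grip and ring above 0.06 m and height (world z) of rod_grip below 0.048 m and height (world z) of rod_toe below 0.008 m); the robot touches nothing.
It fails at once if the stop is loaded with more than 12 N (contact force between any of ring, rod, the arm, the fingers and stop above 12 N).
It fails at once if the robot touches the ring itself (contact force between any of the fingers, the arm and ring above 0.5 N).
It fails at once if the ring is lifted instead of slid (height (world z) of ring above 0.025 m).
It fails at once if the guard is knocked with more than 10 N (contact force between any of rod, the arm, the fingers, ring and guard above 10 N).
It fails at once if a bystander is moved by more than 20 mm or tipped (distance of any of detergent, lint_base, door_stopper, peg_box, scoop_cup, stain_jar from where it was at the start of the episode above 0.02 m or angle between any of detergent, lint_base, door_stopper, peg_box, scoop_cup, stain_jar's own z axis and vertical above 0.3 rad).
It also fails if it takes over 51 s, if anything falls off the work surface, if the arm or the gripper's body presses on something with over 40 N, if the wrist force passes 120 N, or if a joint passes its speed limit or range.

## Robot

A 6-joint arm with a two-finger parallel gripper is mounted at the origin on the work surface. World frame = base frame: x ahead of the robot, y to its left, z up, the work surface at z = 0. Lengths are in m, angles in rad, forces in N, time in s.
With the tool pointing down it reaches from about 0.25 to 0.8 m from the base axis. Payload 8.5 kg.
Tool frame: the origin (TCP) lies midway between the tips of the shut fingers; the grasp point (between the pads) lies bot.grip_depth behind it (bot.grip_depth is the distance from the TCP to the grasp point, in m); x points along the fingers, y is the direction in which the jaws open and shut, and the axes are right-handed (so a half turn about x gives the same grasp; the last joint's range is limited). The gripper opens to 85 mm and grips with 20 to 120 N. Pads are 22 mm wide; open, the fingers measure 114 mm over their backs; the gripper's body (76 mm by 85 mm) begins 54 mm behind the grasp point. The pads swing forward as they close: fully open they stand 13 mm farther back than shut.
Start: joints at [1.206, 0.238, -0.013, 1.319, 0, 1.571], TCP at [0.187, 0.49, 0.231] pointing down, gripper open.
Joint ranges: [-2.66, 2.66], [-1.03, 1.9], [-1.14, 1.46], [-1.82, 2.27], [-1.45, 1.34], [-3.14, 3.14]. Speed limits (rad/s): [2.22, 2.22, 2.79, 3.14, 3.14, 3.14].

## Interface

Orientations are given as a unit quaternion [w, x, y, z].
In Python, from workcell import bot, vision, workorder gives the robot as it stands.
- The arm moves only by the tool move_arm, never from a script. Its argument "increments" is a list of rows, each a list of 3 entries, a list of its own where there are three numbers: the closure, from -1 (fully open) to 1 (shut), then the shift along the tool's x, y, z in m, then the turn about the tool's x in degrees. In form: [[grip, [dx, dy, dz], roll], ...]. A call has 1 to 8 rows; each row is the pose to reach, as a shift and turn from the pose commanded when the call began, along the tool's axes at that moment; what a row does not reach only later rows make up. A row lasts 1/8 s, in which the tool goes at most 62.5 mm and 10.7 degrees, less where a joint would pass 70% of its speed; a pose out of reach is approached as far as the arm can. A call with a gripper value outside its range is refused whole. The fingers move at their own pace and stop on an object; the grip force is fixed at half the most. Time passes only in rows, so rows that repeat a pose let the fingers close. It gives the time, the measured TCP pose, the force and the opening at its end, in the units of the state.
- bot.get_obs(): the state, without advancing time (a new reading comes with each control period).
- vision.camera(name): name is "scene" or "top"; returns a dict with "image" (420x560x3 uint8, blue, green, red), "mtx" (3x3 intrinsics, pixels), "rvec" (rotation vector, rad) and "tvec" (3), from world to camera coordinates, as OpenCV has them. Camera axes: x right, y down, z forward; pixel columns grow to the right and rows downward; lengths in m; the calibration is good to about 2 mm. A picture is of the moment at which its call begins. There is no depth.
- workorder.sign_off(): hands the job in, once; it reports no verdict.
The state is a dict: "time_s": time; "joints": joint angles; "dq": joint speeds; "joint_torque": joint torques, N m; "position": TCP position; "ee_rot": TCP orientation; "wrist_force": force on the tool from outside, world axes, zero at the start; "moment": the same for the moment, N m; "width": finger opening in m.
Only numpy, scipy, OpenCV 4.12 (cv2) and the standard library are available. Lean on these libraries where they do the work, as an engineer would, in place of code of your own. Each camera call takes 0.05 s, during which the arm holds its last target. There are 200 camera calls.

## Working session

There is one attempt and no reset: what is moved stays moved. The work goes in short steps, Python scripts to look and compute and a tool call to move; the robot and the scene stay as the last step left them, time stands still between calls to the robot, and variables do not carry over. Pictures are saved under pics/ and viewed, about 8 in all and at most 12, crops included, and the job is handed in when it is done.

Besides the shell and the picture viewer there is one more tool, called as name([rows], argument=value, ...), one row to a line, values as JSON. move_arm: Moves the arm, as the interface text tells. Its arguments: {"type":"object","properties":{"increments":{"type":"array"}},"required":["increments"]}

```bash
ls; mkdir -p pics; cat > h.py <<'E'
import numpy as np,cv2
from workcell import bot,vision,workorder
def cam(n):
    c=vision.camera(n); c['R']=cv2.Rodrigues(np.array(c['rvec'],float))[0]; c['K']=np.array(c['mtx'],float); c['t']=np.array(c['tvec'],float).ravel(); return c
def p2w(c,u,v,z=0):
    d=c['R'].T@np.linalg.solve(c['K'],[u,v,1.]); o=-c['R'].T@c['t']
    return o+d*(z-o[2])/d[2]
def w2p(c,P):
    q=c['K']@(c['R']@np.array(P,float)+c['t']); return q[:2]/q[2]
def tri(c1,p1,c2,p2):
    P=[c['K']@np.c_[c['R'],c['t']] for c in(c1,c2)]
    X=cv2.triangulatePoints(P[0],P[1],np.array(p1,float).reshape(2,1),np.array(p2,float).reshape(2,1)).ravel(); return X[:3]/X[3]
E
python3 - <<'E'
from h import *
import pickle
for n in('top','scene'):
    c=cam(n); pickle.dump(c,open(n+'0.pkl','wb')); cv2.imwrite(f'pics/{n}0.png',cv2.resize(c['image'],(800,600)))
    print(n,-c['R'].T@c['t'],c['R'][2])
o=bot.get_obs(); print(o,bot.grip_depth)
E
```

```text
pics
top [0.35615737 0.05838638 1.42613125] [ 0.12683165  0.00523564 -0.99191044]
scene [ 1.07181831 -0.54632837  0.80925642] [-0.47664496  0.55020164 -0.68562945]
{'time_s': 0.1, 'joints': array([ 1.20601806e+00,  2.38707176e-01, -1.41731771e-02,  1.31917231e+00,
        1.54833745e-05,  1.57079582e+00]), 'dq': array([-0.00132826, -0.00265657,  0.0018554 , -0.00070365,  0.0018737 ,
        0.00053404]), 'joint_torque': array([-1.43458074e-04, -5.39721751e+01,  3.46998739e+01,  1.34366169e-02,
        5.77662991e-05,  1.14142287e-05]), 'position': array([0.18715535, 0.49011817, 0.23074778]), 'ee_rot': array([ 0.69529206,  0.12781872,  0.69546396, -0.12869037]), 'wrist_force': array([0.58671686, 0.0660057 , 1.06398325]), 'moment': array([ 0.00861213, -0.00159525,  0.00175388]), 'width': 0.0854083996042447} 0.0187
```

View pics/top0.png

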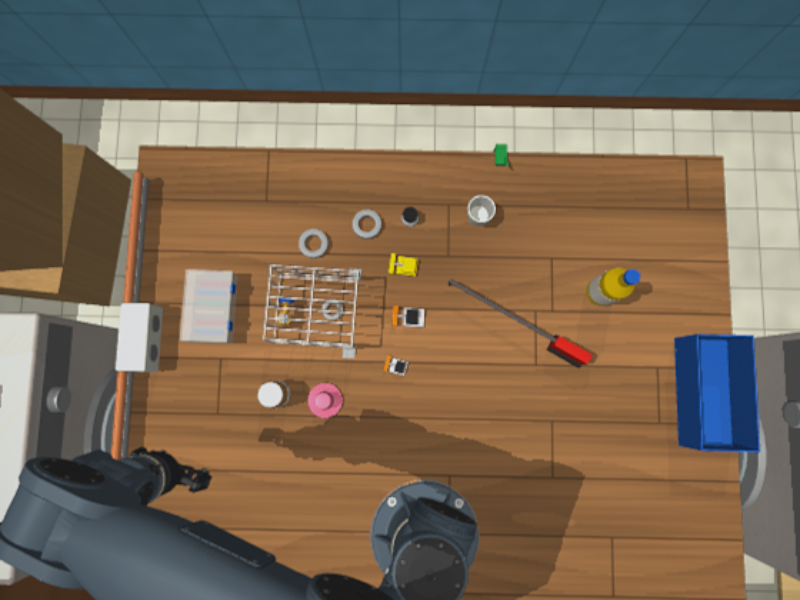

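View pics/scene0.png

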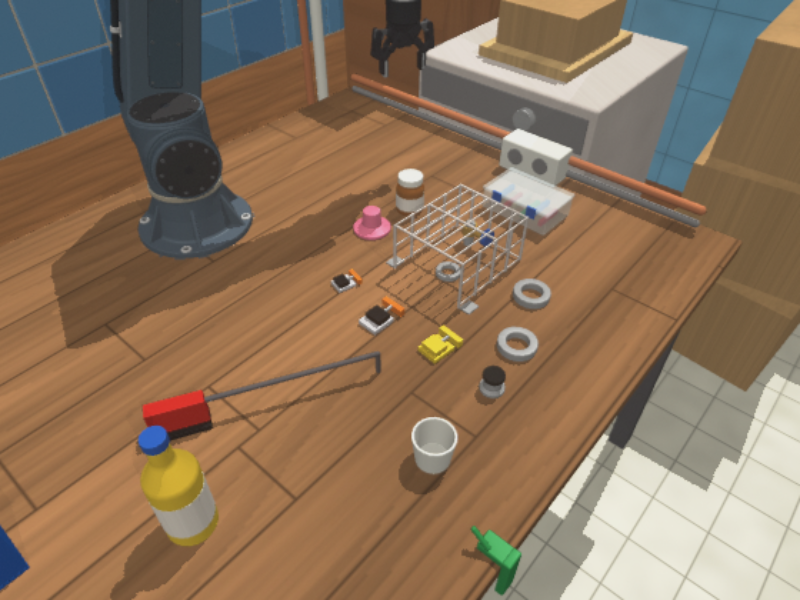

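Top view (800x600): ring candidates are the small one under the guard (332,310) and the larger ones at (314,243) and (367,223); I take the one under the guard. Stop candidates are the larger orange one (409,317), the small orange one (396,366) and the yellow one (404,265); I take the larger orange one. The rod grip is at (570,350) and its toe at about (450,283). The guard mouth faces right, which is world -y. I'll check this in one close crop.

```bash
python3 - <<'E'
import pickle
from h import *
t=pickle.load(open('top0.pkl','rb'));s=pickle.load(open('scene0.pkl','rb'))
a=cv2.resize(t['image'][180:270,180:300],None,fx=6.6,fy=6.6,interpolation=cv2.INTER_CUBIC)
cv2.imwrite('pics/c1.png',a)  # 792x594, px=180+u/6.6
b=cv2.resize(s['image'][120:255,225:395],None,fx=4.4,fy=4.4,interpolation=cv2.INTER_CUBIC)
cv2.imwrite('pics/c2.png',b)
# red grip: colour mask
for c,n in((t,'top'),(s,'scene')):
    im=c['image'].astype(int); m=((im[...,2]>120)&(im[...,1]<60)&(im[...,0]<60)).astype(np.uint8)
    k,l,st,ce=cv2.connectedComponentsWithStats(m); i=1+st[1:,4].argmax(); print(n,st[i],ce[i], cv2.minAreaRect(np.argwhere(l==i)[:,::-1].astype(np.float32)))
E
```

```text
top [388 236  27  19 220] [400.79545455 244.73181818] ((400.7923583984375, 244.7384796142578), (27.411672592163086, 7.938222408294678), 29.74488067626953)
scene [101 274  46  28 865] [123.95953757 287.89248555] ((122.93077087402344, 288.7461242675781), (21.575624465942383, 44.55453872680664), 74.74488067626953)
```

View pics/c1.png

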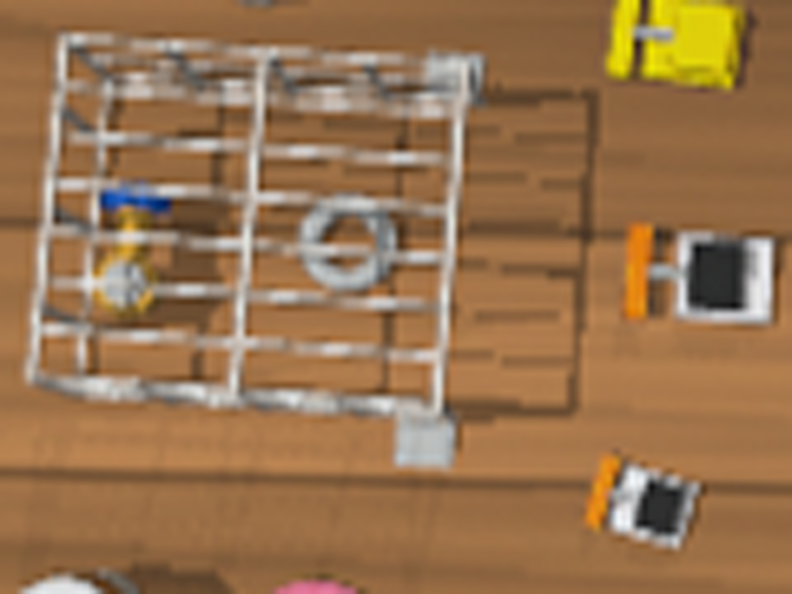

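View pics/c2.png

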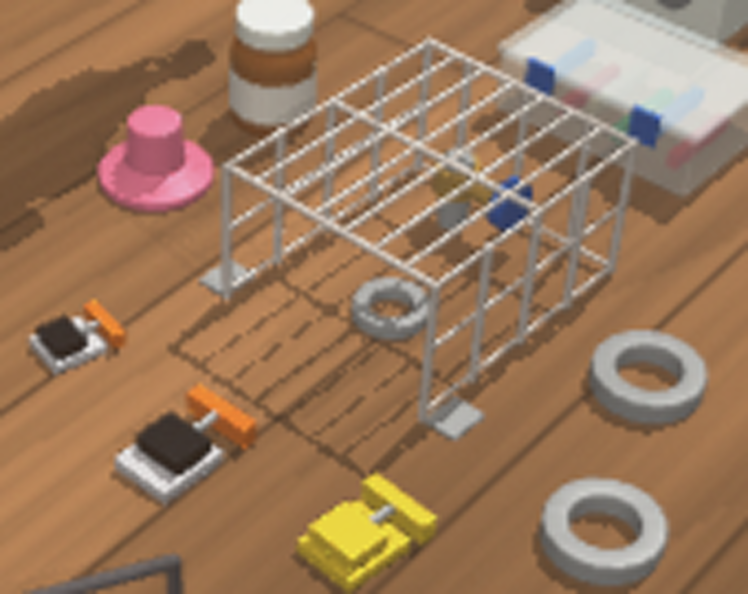

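The crops confirm the choices: in c1 the ring is at (348,244), the orange pad at (640,272) with its base at (678..775,277), and the guard's mouth roof corners are at (461,97) and (437,408).

```bash
python3 - <<'E'
import pickle
from h import *
np.set_printoptions(precision=4,suppress=True)
t=pickle.load(open('top0.pkl','rb'));s=pickle.load(open('scene0.pkl','rb'))
T=lambda u,v:((u+.5)/6.6-.5+180,(v+.5)/6.6-.5+180)
S=lambda u,v:((u+.5)/4.4-.5+225,(v+.5)/4.4-.5+120)
F=lambda u,v:(u*.7,v*.7)
for n,a,z in(('ringtop',T(348,244),.012),('mouthL',T(461,97),.11),('mouthR',T(437,408),.11),('backL',T(63,40),.11),('backR',T(32,380),.11),('base front',T(677,276),.01),('base back',T(774,279),.01),('base',T(726,277),.01),('pad face t',T(627,222),.018),('pad face b',T(625,318),.018),('grip top',(400.79,244.74),.055),('toe',F(450,283),.048),('shaft near grip',F(554,338),.048),('lint',F(325,401),.05),('jar',F(270,394),.09),('deterg',F(603,290),.1),('cup',F(482,209),.06),('door',F(410,216),.038)): print('T',n,p2w(t,*a,z))
for n,a,z in(('ringtop',S(390,300),.012),('mouthL',S(227,163),.11),('mouthR',S(435,285),.11),('footL',S(226,298),0),('footR',S(425,420),0),('pad top face L',S(205,386),.018),('pad top face R',S(254,424),.018),('toe',F(378,372),.0),('toe bend',F(378,356),.048)): print('S',n,p2w(s,*a,z))
print('grip',tri(t,(400.79,244.74),s,(124,288)))
E
```

```text
T ringtop [0.5316 0.2339 0.012 ]
T mouthL [0.5942 0.1681 0.11  ]
T mouthR [0.4393 0.1753 0.11  ]
T backL [0.6193 0.3677 0.11  ]
T backR [0.4491 0.3747 0.11  ]
T base front [0.5181 0.0589 0.01  ]
T base back [0.5175 0.0074 0.01  ]
T base [0.5181 0.0329 0.01  ]
T pad face t [0.5455 0.0859 0.018 ]
T pad face b [0.4944 0.0859 0.018 ]
T grip top [ 0.4418 -0.3417  0.055 ]
T toe [ 0.5965 -0.0523  0.048 ]
T shaft near grip [ 0.4689 -0.3002  0.048 ]
T lint [0.3105 0.2377 0.05  ]
T jar [0.325  0.3583 0.09  ]
T deterg [ 0.5779 -0.4012  0.1   ]
T cup [ 0.7776 -0.1272  0.06  ]
T door [0.7633 0.0467 0.038 ]
S ringtop [0.5316 0.2347 0.012 ]
S mouthL [0.4389 0.177  0.11  ]
S mouthR [0.6095 0.1669 0.11  ]
S footL [0.4395 0.1755 0.    ]
S footR [0.6109 0.1688 0.    ]
S pad top face L [0.4997 0.0869 0.018 ]
S pad top face R [0.5449 0.0812 0.018 ]
S toe [ 0.6028 -0.0534  0.    ]
S toe bend [ 0.6073 -0.057   0.048 ]
grip [ 0.4443 -0.3433  0.0406]
```

```bash
cat >> h.py <<'E'
from scipy.spatial.transform import Rotation as Ro
def plan(P,rodyaw):
    """tool-frame shift & roll to put TCP at P with jaws (tool y) square to a rod of this yaw (deg)"""
    o=bot.get_obs(); q=o['ee_rot']; R=Ro.from_quat([q[1],q[2],q[3],q[0]]).as_matrix()
    d=R.T@(np.array(P)-o['position']); yy=np.degrees(np.arctan2(R[1,1],R[0,1]))
    e=(rodyaw+90-yy+90)%180-90   # world yaw change
    print('t',round(o['time_s'],2),'p',o['position'].round(4),'shift',d.round(4),'roll',round(-e,1),'toolx',R[:,0].round(3),'tooly',R[:,1].round(3),'toolz',R[:,2].round(3),'F',o['wrist_force'].round(2),'w',round(o['width'],4),'j',o['joints'].round(2))
E
python3 - <<'E'
from h import *
plan([.444,-.343,.2],62); plan([.444,-.343,.022],62)
E
```

```text
t 0.1 p [0.1872 0.4901 0.2307] shift [ 0.0316 -0.6866  0.5372] roll -82.9 toolx [-0.    -0.001 -1.   ] tooly [ 0.357  0.934 -0.001] toolz [ 0.934 -0.357 -0.   ] F [0.59 0.07 1.06] w 0.0854 j [ 1.21  0.24 -0.01  1.32  0.    1.57]
t 0.1 p [0.1872 0.4901 0.2307] shift [ 0.2096 -0.6864  0.5372] roll -82.9 toolx [-0.    -0.001 -1.   ] tooly [ 0.357  0.934 -0.001] toolz [ 0.934 -0.357 -0.   ] F [0.59 0.07 1.06] w 0.0854 j [ 1.21  0.24 -0.01  1.32  0.    1.57]
```

move_arm([
  [-1, [0.0, -0.045, 0.035], 6],
  [-1, [0.0, -0.09, 0.07], 12],
  [-1, [0.0, -0.135, 0.105], 19],
  [-1, [0.0, -0.18, 0.14], 25],
  [-1, [0.0, -0.225, 0.175], 32],
  [-1, [0.0, -0.27, 0.21], 39],
  [-1, [0.0, -0.315, 0.245], 45],
  [-1, [0.0, -0.36, 0.28], 52],
])

```text
time_s: 1.1
position: [0.3205, 0.0525, 0.2314]
ee_rot: [0.568, 0.421, 0.568, -0.421]
wrist_force: [0.4, 0.4, 0.2]
width: 0.0853
```

```bash
python3 - <<'E'
from h import *
plan([.444,-.343,.12],62)
E
```

```text
t 1.1 p [0.3205 0.0525 0.2314] shift [0.1114 0.0031 0.4143] roll 44.9 toolx [ 0.001  0.    -1.   ] tooly [0.957 0.291 0.001] toolz [ 0.291 -0.957  0.   ] F [0.41 0.36 0.17] w 0.0853 j [ 0.16 -0.11 -0.39  1.29 -0.    1.44]
```

move_arm([
  [-1, [0.01, 0.0, 0.055], 6],
  [-1, [0.02, 0.0, 0.11], 12],
  [-1, [0.03, 0.0, 0.165], 19],
  [-1, [0.045, 0.0, 0.22], 25],
  [-1, [0.06, 0.002, 0.275], 32],
  [-1, [0.08, 0.003, 0.33], 39],
  [-1, [0.1, 0.003, 0.38], 45],
  [-1, [0.11, 0.003, 0.414], 45],
])

```text
time_s: 2.1
position: [0.4448, -0.3424, 0.1196]
ee_rot: [-0.363, -0.606, -0.364, 0.607]
wrist_force: [-0.1, 1.0, 0.7]
width: 0.0857
```

```bash
python3 - <<'E'
from h import *
s=cam('scene'); t=cam('top')
a=s['image'][180:330,60:260]; b=t['image'][180:300,300:460]
cv2.imwrite('pics/c3.png',np.hstack([cv2.resize(a,(400,300),interpolation=3),cv2.resize(b,(400,300),interpolation=3)]))
plan([.444,-.343,.022],62)
E
```

```text
t 2.2 p [ 0.4451 -0.3431  0.1193] shift [ 0.0973 -0.0008  0.0004] roll -0.0 toolx [-0.002  0.001 -1.   ] tooly [ 0.883 -0.47  -0.002] toolz [-0.47  -0.883  0.   ] F [-0.07  0.41  0.52] w 0.0858 j [-0.66  0.36 -0.13  1.08 -0.    1.4 ]
```

View pics/c3.png

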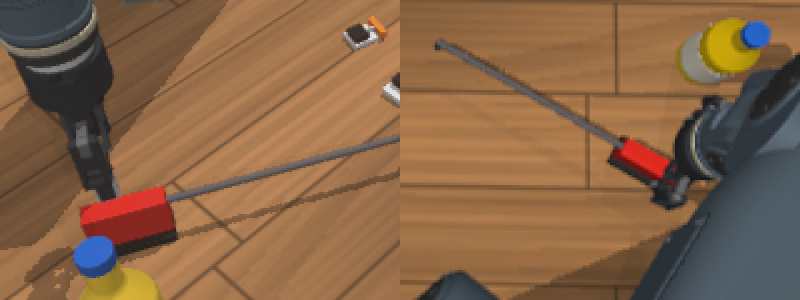

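```bash
python3 - <<'E'
from h import *
import pickle
t=pickle.load(open('top0.pkl','rb'));s=pickle.load(open('scene0.pkl','rb'))
p=bot.get_obs()['position']
print('tcp scene crop',(w2p(s,p)-[60,180])*2,'top crop',(w2p(t,p)-[300,180])*2.5)
u=np.array([np.cos(np.radians(62)),np.sin(np.radians(62)),0]);v=np.array([-u[1],u[0],0])
g=np.array([.444,-.343,0])
for a in(-.045,.045):
  for b in(-.013,.013):
    P=g+a*u+b*v+[0,0,.06]; print(a,b,'S',(w2p(s,P)-[60,180])*2,'T',(w2p(t,P)-[300,180])*2.5)
print('toe',(w2p(t,g+.33*u+[0,0,.05])-[300,180])*2.5)
E
```

```text
tcp scene crop [107.43580402 170.85567155] top crop [267.58941354 156.43474537]
-0.045 -0.013 S [ 78.88751927 226.43412319] T [288.37502971 167.86126447]
-0.045 0.013 S [ 77.16695919 207.91018686] T [279.61338105 184.87560977]
0.045 -0.013 S [164.89642114 202.27321112] T [228.5261978  135.24556098]
0.045 0.013 S [161.61239905 184.66257064] T [219.67679598 152.11993809]
toe [37.1414856  43.23319349]
```

move_arm([
  [-1, [0.03, 0.0, 0.0], 0],
  [-1, [0.06, 0.0, -0.002], 0],
  [-1, [0.085, 0.0, -0.003], 0],
  [-1, [0.097, 0.0, -0.003], 0],
  [-1, [0.097, 0.0, -0.003], 0],
  [0.3, [0.097, 0.0, -0.003], 0],
  [1, [0.097, 0.0, -0.003], 0],
  [1, [0.097, 0.0, -0.003], 0],
])

```text
time_s: 3.2
position: [0.4466, -0.3382, 0.0249]
ee_rot: [0.365, 0.606, 0.364, -0.606]
wrist_force: [-2.3, 1.6, 0.5]
width: 0.0323
```

move_arm([
  [1, [0, 0, 0], 0],
  [1, [0, 0, 0], 0],
  [1, [0, 0, 0], 0],
  [1, [-0.005, 0, 0], 0],
  [1, [-0.015, 0, 0], 0],
  [1, [-0.025, 0, 0], 0],
  [1, [-0.035, 0, 0], 0],
  [1, [-0.035, 0, 0], 0],
])

```text
time_s: 4.2
position: [0.447, -0.3384, 0.0605]
ee_rot: [0.365, 0.606, 0.364, -0.606]
wrist_force: [-0.4, -0.3, -2.3]
width: 0.0253
```

```bash
python3 - <<'E'
from h import *
s=cam('scene'); t=cam('top')
a=s['image'][180:330,60:300]; b=t['image'][180:300,290:450]
cv2.imwrite('pics/c4.png',np.hstack([cv2.resize(a,(480,300),interpolation=3),cv2.resize(b,(320,240),interpolation=3).repeat(1,0) if 0 else cv2.copyMakeBorder(cv2.resize(b,(320,240),interpolation=3),0,60,0,0,0)]))
plan([.53,-.1,.057],90)
E
```

```text
t 4.3 p [ 0.4464 -0.338   0.0594] shift [ 0.0024 -0.0375 -0.2494] roll -27.9 toolx [ 0. -0. -1.] tooly [ 0.884 -0.468  0.   ] toolz [-0.468 -0.884  0.   ] F [-0.39  0.27 -3.72] w 0.025 j [-0.65  0.41 -0.23  0.93 -0.    1.41]
```

View pics/c4.png

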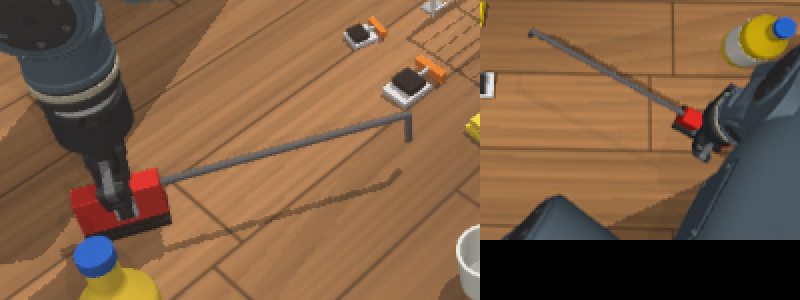

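```bash
python3 - <<'E'
from h import *
import pickle
t=pickle.load(open('top0.pkl','rb'));s=pickle.load(open('scene0.pkl','rb'))
p=bot.get_obs()['position']
T=p2w(t,316,197,.086)
for z in(.03,.036,.04):print('scene toe',z,p2w(s,264,250,z))
print('scene bend',p2w(s,264,237.5,.086),tri(t,(316,197),s,(264,237.5)))
print('top',T,T-p, np.hypot(*(T-p)[:2]),np.degrees(np.arctan2(*(T-p)[1::-1])))
E
```

```text
scene toe 0.03 [ 0.59697747 -0.04834947  0.03      ]
scene toe 0.036 [ 0.60063358 -0.05218373  0.036     ]
scene toe 0.04 [ 0.60307098 -0.05473991  0.04      ]
scene bend [ 0.60502682 -0.05561205  0.086     ] [ 0.59728564 -0.05126264  0.07661148]
top [ 0.59364221 -0.05255783  0.086     ] [0.14722869 0.28540234 0.02659872] 0.3211398125635465 62.71243636807401
```

move_arm([
  [1, [-0.003, 0.0, -0.015], -2],
  [1, [-0.003, 0.001, -0.035], -6],
  [1, [-0.003, 0.002, -0.06], -11],
  [1, [-0.003, 0.003, -0.085], -16],
  [1, [-0.003, 0.004, -0.11], -21],
  [1, [-0.003, 0.005, -0.13], -24],
  [1, [-0.003, 0.005, -0.142], -26],
  [1, [-0.003, 0.005, -0.142], -26],
])

```text
time_s: 5.3
position: [0.5176, -0.214, 0.0623]
ee_rot: [-0.492, -0.508, -0.492, 0.508]
wrist_force: [-0.7, -0.9, -3.1]
width: 0.0256
```

```bash
python3 - <<'E'
from h import *
import pickle
s=cam('scene'); t=cam('top'); pickle.dump((s,t),open('m.pkl','wb'))
a=s['image'][130:280,210:370]; b=t['image'][180:255,200:320]
cv2.imwrite('pics/c5.png',np.hstack([cv2.resize(a,(400,375),interpolation=3),cv2.copyMakeBorder(cv2.resize(b,(400,250),interpolation=3),0,125,0,0,0)]))
plan([.517,-.215,.062],88)
E
```

```text
t 5.4 p [ 0.5171 -0.215   0.0623] shift [ 0.0003 -0.0001 -0.    ] roll 0.1 toolx [-0. -0. -1.] tooly [ 0.999 -0.034 -0.   ] toolz [-0.034 -0.999  0.   ] F [ 0.31 -0.21 -2.79] w 0.0255 j [-0.39  0.4  -0.23  0.94 -0.    1.21]
```

View pics/c5.png

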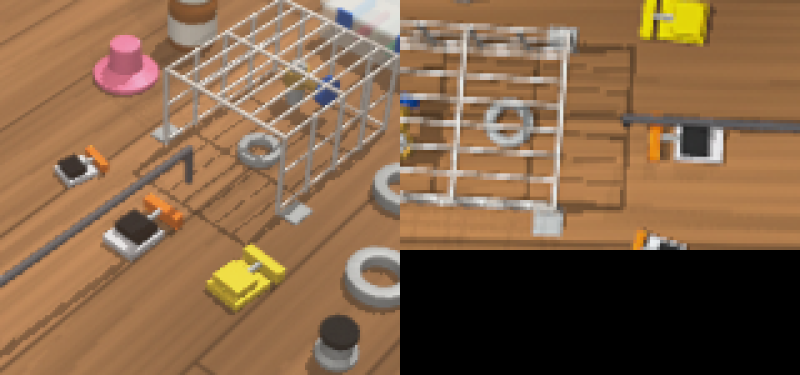

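```bash
python3 - <<'E'
from h import *
import pickle
s,t=pickle.load(open('m.pkl','rb'))
print('top',p2w(t,268.1,215.7,.088)); print('scene toe',[p2w(s,285.6,202,z) for z in(.034,.04,.046)])
print('tri',tri(t,(268.1,215.7),s,(285.6,190)))
P=[.528,.11]
for z in(.04,.09): print(w2p(s,[*P,z]),w2p(t,[*P,z]))
print('ring top',p2w(t,200+(509-400)/3.333,180+122/3.333,.012),'scene',p2w(s,210+260/2.5,130+148/2.5,.012))
E
```

```text
top [0.52730455 0.10585751 0.088     ]
scene toe [array([0.52651644, 0.11596137, 0.034     ]), array([0.53073673, 0.11083566, 0.04      ]), array([0.53495703, 0.10570995, 0.046     ])]
tri [0.52959234 0.10771396 0.08356071]
[284.6279424  201.70746372] [267.35227694 217.25827749]
[284.90847152 187.5528117 ] [266.83509578 215.39055542]
ring top [0.53141034 0.23252573 0.012     ] scene [0.53706749 0.23117414 0.012     ]
```

move_arm([
  [1, [0, 0, -0.015], 0],
  [1, [0, 0, -0.035], 0],
  [1, [0, 0, -0.06], 0],
  [1, [0, 0, -0.085], 0],
  [1, [0, -0.001, -0.105], 0],
  [1, [0, -0.001, -0.12], 0],
  [1, [0, -0.001, -0.126], 0],
  [1, [0, -0.001, -0.126], 0],
])

```text
time_s: 6.4
position: [0.5206, -0.0887, 0.0623]
ee_rot: [-0.492, -0.508, -0.492, 0.508]
wrist_force: [-1.1, -0.2, -2.9]
width: 0.0254
```

```bash
python3 - <<'E'
from h import *
import pickle
s=cam('scene'); t=cam('top'); pickle.dump((s,t),open('m.pkl','wb'))
a=s['image'][160:235,270:350]; b=t['image'][190:240,200:280]
cv2.imwrite('pics/c6.png',np.hstack([cv2.resize(a,(400,375),interpolation=3),cv2.copyMakeBorder(cv2.resize(b,(400,250),interpolation=3),0,125,0,0,0)]))
plan([.52,-.09,.062],88)
E
```

```text
t 6.5 p [ 0.5206 -0.0893  0.0623] shift [ 0.0003 -0.0005  0.0007] roll 0.1 toolx [ 0. -0. -1.] tooly [ 0.999 -0.034  0.   ] toolz [-0.034 -0.999  0.   ] F [ 0.65 -0.09 -1.48] w 0.0256 j [-0.17  0.36 -0.3   0.91 -0.    1.43]
```

View pics/c6.png

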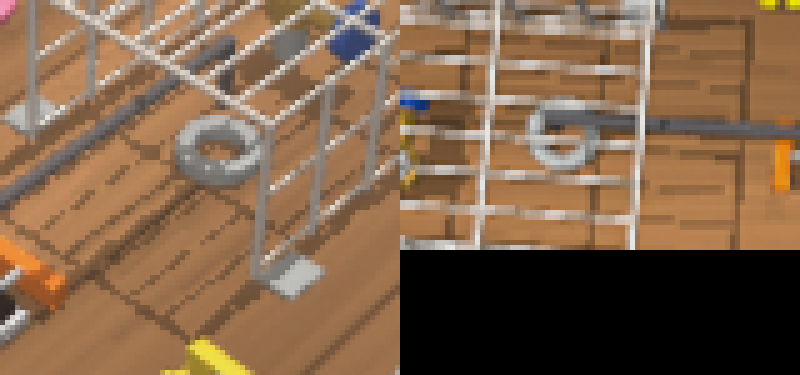

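```bash
python3 - <<'E'
from h import *
import pickle
s,t=pickle.load(open('m.pkl','rb'))
print('bend top',p2w(t,229,213,.088),p2w(t,229,213,.08)); print('scene toe',[p2w(s,315.4,181.6,z) for z in(.034,.038,.042)])
print('ring top',p2w(t,232.4,217,.012),'scene',p2w(s,270+218/5,160+148/5,.012))
P=[.5325,.234]
print([(w2p(s,[*P,z])-[270,160])*5 for z in(0,.012,.038)],(w2p(t,[*P,.088])-[200,190])*5+[400,0])
E
```

```text
bend top [0.53380604 0.23588344 0.088     ] [0.53486811 0.2369446  0.08      ]
scene toe [array([0.53430338, 0.23912504, 0.034     ]), array([0.53707674, 0.23507243, 0.038     ]), array([0.53985009, 0.23101982, 0.042     ])]
ring top [0.52999028 0.23354005 0.012     ] scene [0.53728663 0.22899275 0.012     ]
[array([215.46712134, 155.94931635]), array([216.72081772, 140.25982572]), array([219.49539844, 105.53709782])] [547.76359416 117.0037183 ]
```

move_arm([
  [1, [0, -0.002, 0.003], 0],
  [1, [0.006, -0.002, 0.003], 0],
  [1, [0.013, -0.002, 0.003], 0],
  [1, [0.02, -0.002, 0.003], 0],
  [1, [0.025, -0.002, 0.003], 0],
  [1, [0.03, -0.002, 0.003], 0],
  [1, [0.034, -0.002, 0.003], 0],
  [1, [0.034, -0.002, 0.003], 0],
])

```text
time_s: 7.5
position: [0.5182, -0.0917, 0.028]
ee_rot: [-0.492, -0.508, -0.492, 0.508]
wrist_force: [0.4, 0.1, -2.4]
width: 0.0255
```

```bash
python3 - <<'E'
from h import *
import pickle
s=cam('scene'); t=cam('top'); pickle.dump((s,t),open('m.pkl','wb'))
a=s['image'][160:235,270:350]; b=t['image'][190:240,200:280]
cv2.imwrite('pics/c7.png',np.hstack([cv2.resize(a,(400,375),interpolation=3),cv2.copyMakeBorder(cv2.resize(b,(400,250),interpolation=3),0,125,0,0,0)]))
plan([.52,-.09,.062],88)
E
```

```text
t 7.6 p [ 0.5185 -0.0918  0.0284] shift [-0.0336  0.0015 -0.0018] roll 0.1 toolx [ 0. -0. -1.] tooly [ 0.999 -0.033  0.   ] toolz [-0.033 -0.999  0.   ] F [-0.42  0.08 -2.81] w 0.0254 j [-0.18  0.39 -0.35  0.83 -0.    1.43]
```

View pics/c7.png

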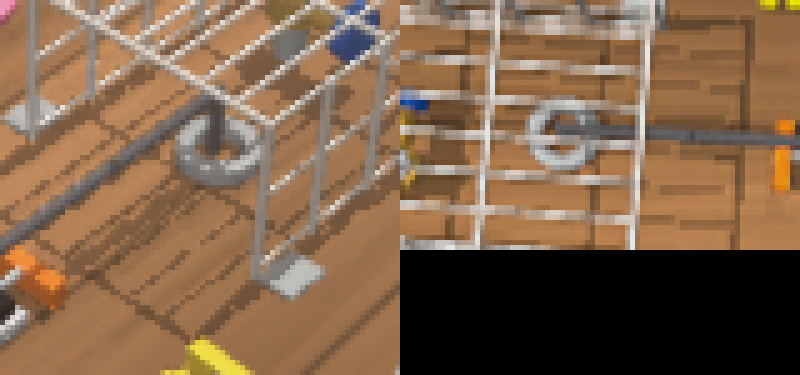

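move_arm([
  [1, [0.002, 0, 0], 0],
  [1, [0.002, 0, 0], 0],
  [1, [0.002, 0, 0.005], 0],
  [1, [0.002, -0.001, 0.012], 0],
  [1, [0.002, -0.001, 0.021], 0],
  [1, [0.002, -0.002, 0.032], 0],
  [1, [0.002, -0.003, 0.042], 0],
  [1, [0.002, -0.003, 0.05], 0],
])

```text
time_s: 8.6
position: [0.5135, -0.1425, 0.0263]
ee_rot: [-0.491, -0.508, -0.492, 0.508]
wrist_force: [1.4, 0.4, -2.2]
width: 0.0251
```

move_arm([
  [1, [0, 0, 0.01], 0],
  [1, [0, -0.001, 0.02], 0],
  [1, [0, -0.002, 0.03], 0],
  [1, [0, -0.002, 0.04], 0],
  [1, [0, -0.003, 0.049], 0],
  [1, [0, -0.003, 0.056], 0],
  [1, [0, -0.003, 0.06], 0],
  [1, [0, -0.003, 0.06], 0],
])

```text
time_s: 9.6
position: [0.5087, -0.2018, 0.0263]
ee_rot: [-0.492, -0.508, -0.491, 0.508]
wrist_force: [-0.5, -0.5, -1.5]
width: 0.0254
```

```bash
python3 - <<'E'
from h import *
import pickle
s=cam('scene'); t=cam('top'); pickle.dump((s,t),open('m.pkl','wb'))
a=s['image'][160:235,250:330]; b=t['image'][190:240,220:300]
cv2.imwrite('pics/c8.png',np.hstack([cv2.resize(a,(400,375),interpolation=3),cv2.copyMakeBorder(cv2.resize(b,(400,250),interpolation=3),0,125,0,0,0)]))
plan([.52,-.09,.062],88)
E
```

```text
t 9.7 p [ 0.5087 -0.2015  0.0263] shift [-0.0357  0.0076 -0.1118] roll 0.1 toolx [-0. -0. -1.] tooly [ 0.999 -0.033 -0.   ] toolz [-0.033 -0.999  0.   ] F [ 0.58  0.3  -3.39] w 0.0253 j [-0.38  0.42 -0.31  0.84 -0.    1.23]
```

View pics/c8.png

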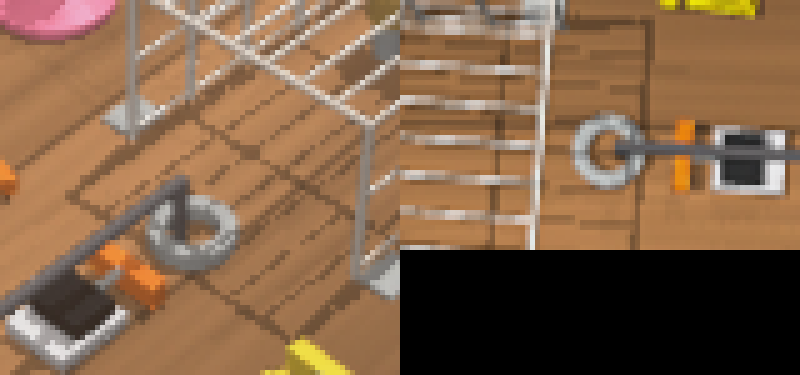

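move_arm([
  [1, [0, -0.001, 0.003], 0],
  [1, [0, -0.001, 0.007], 0],
  [1, [0, -0.002, 0.011], 0],
  [1, [0, -0.0025, 0.014], 0],
  [1, [0, -0.0025, 0.015], 0],
  [1, [0, -0.0025, 0.015], 0],
])

```text
time_s: 10.45
position: [0.5057, -0.2166, 0.0263]
ee_rot: [-0.492, -0.508, -0.492, 0.508]
wrist_force: [0.1, 0.4, -3.1]
width: 0.0251
```

```bash
python3 - <<'E'
from h import *
plan([.52,-.09,.062],88)
o=[]
for i in range(4): vision.camera('top'); o.append(bot.get_obs()['wrist_force'])
print(np.mean(o,0),np.std(o,0))
E
```

```text
t 10.45 p [ 0.5057 -0.2166  0.0263] shift [-0.0357  0.0101 -0.127 ] roll 0.1 toolx [-0. -0. -1.] tooly [ 0.999 -0.033 -0.   ] toolz [-0.033 -0.999  0.   ] F [ 0.1   0.39 -3.08] w 0.0251 j [-0.4   0.43 -0.3   0.85 -0.    1.2 ]
[-0.26846977 -0.03413546 -2.54604173] [0.46048299 0.19724649 0.22889227]
```

move_arm([
  [1, [0, 0, 0.0005], 0],
  [1, [0, 0, 0.001], 0],
  [1, [0, 0, 0.0015], 0],
  [1, [0, 0, 0.0015], 0],
])

```text
time_s: 11.15
position: [0.5057, -0.218, 0.0263]
ee_rot: [-0.492, -0.508, -0.492, 0.508]
wrist_force: [-0.2, 0.5, -1.9]
width: 0.0254
```

move_arm([
  [1, [0, 0, 0.0005], 0],
  [1, [0, 0, 0.001], 0],
  [1, [0, 0, 0.001], 0],
])

```text
time_s: 11.52
position: [0.5056, -0.219, 0.0263]
ee_rot: [-0.492, -0.508, -0.492, 0.508]
wrist_force: [0.3, -1.0, -3.4]
width: 0.0255
```

move_arm([
  [1, [0, 0, 0.0005], 0],
  [1, [0, 0, 0.001], 0],
  [1, [0, 0, 0.001], 0],
])

```text
time_s: 11.9
position: [0.5056, -0.22, 0.0263]
ee_rot: [-0.492, -0.508, -0.492, 0.508]
wrist_force: [-0.3, 1.3, -2.9]
width: 0.0255
```

move_arm([
  [1, [0, 0, 0.0004], 0],
  [1, [0, 0, 0.0008], 0],
  [1, [0, 0, 0.0008], 0],
])

```text
time_s: 12.28
position: [0.5056, -0.2208, 0.0263]
ee_rot: [-0.492, -0.508, -0.492, 0.508]
wrist_force: [0.1, 0.5, -1.8]
width: 0.0254
```

move_arm([
  [1, [0, 0, 0.0004], 0],
  [1, [0, 0, 0.0008], 0],
  [1, [0, 0, 0.0008], 0],
])

```text
time_s: 12.65
position: [0.5056, -0.2216, 0.0263]
ee_rot: [-0.492, -0.508, -0.492, 0.508]
wrist_force: [0.4, 0.2, -3.9]
width: 0.0253
```

move_arm([
  [1, [0, 0, 0.0004], 0],
  [1, [0, 0, 0.0008], 0],
  [1, [0, 0, 0.0008], 0],
])

```text
time_s: 13.02
position: [0.5055, -0.2224, 0.0263]
ee_rot: [-0.492, -0.508, -0.492, 0.508]
wrist_force: [0.8, 0.4, -3.2]
width: 0.0254
```

move_arm([
  [1, [0, 0, 0.0004], 0],
  [1, [0, 0, 0.0008], 0],
  [1, [0, 0, 0.0008], 0],
])

```text
time_s: 13.4
position: [0.5055, -0.2231, 0.0263]
ee_rot: [-0.492, -0.508, -0.492, 0.508]
wrist_force: [-0.8, 1.9, -1.9]
width: 0.0254
```

```bash
cat > f.py <<'E'
from h import *
o=[]
for i in range(4): vision.camera('top'); o.append(bot.get_obs()['wrist_force'])
print(np.mean(o,0),np.std(o,0))
E
python3 f.py
```

```text
[-0.23257568  0.79268439 -2.48301328] [0.33202879 0.15132912 0.48732233]
```

move_arm([
  [1, [0, 0, 0.0003], 0],
  [1, [0, 0, 0.0006], 0],
  [1, [0, 0, 0.0006], 0],
])

```text
time_s: 13.98
position: [0.5054, -0.2236, 0.0263]
ee_rot: [0.492, 0.508, 0.492, -0.508]
wrist_force: [-0.9, 2.1, -3.2]
width: 0.0251
```

```bash
python3 f.py
```

```text
[ 0.34012736  2.80312626 -3.04449296] [0.30484205 0.36896141 0.33034436]
```

move_arm([
  [1, [0, 0, 0.0003], 0],
  [1, [0, 0, 0.0006], 0],
  [1, [0, 0, 0.0008], 0],
  [1, [0, 0, 0.0008], 0],
])

```text
time_s: 14.68
position: [0.5054, -0.2243, 0.0263]
ee_rot: [0.492, 0.508, 0.492, -0.508]
wrist_force: [0.9, 5.3, -4.0]
width: 0.0252
```

```bash
python3 f.py
```

```text
[ 0.67119974  4.6213126  -2.82241514] [0.40622958 0.45913916 0.53283276]
```

move_arm([
  [1, [0, 0, 0.0003], 0],
  [1, [0, 0, 0.0006], 0],
  [1, [0, 0, 0.0007], 0],
  [1, [0, 0, 0.0007], 0],
  [1, [0, 0, 0.0007], 0],
  [1, [0, 0, 0.0007], 0],
  [1, [0, 0, 0.0007], 0],
])

```text
time_s: 15.75
position: [0.5053, -0.2247, 0.0262]
ee_rot: [0.491, 0.508, 0.492, -0.508]
wrist_force: [1.1, 6.7, -3.7]
width: 0.0249
```

```bash
python3 f.py; python3 - <<'E'
from h import *
s=cam('scene'); t=cam('top')
a=s['image'][160:235,250:330]; b=t['image'][190:240,220:300]
cv2.imwrite('pics/c9.png',np.hstack([cv2.resize(a,(400,375),interpolation=3),cv2.copyMakeBorder(cv2.resize(b,(400,250),interpolation=3),0,125,0,0,0)]))
plan([.52,-.09,.062],88)
E
```

```text
[ 1.14066053  6.60729064 -3.48883736] [0.11450939 0.4834013  0.39512889]
t 16.05 p [ 0.5054 -0.2247  0.0262] shift [-0.0357  0.0102 -0.1352] roll 0.1 toolx [-0.     0.001 -1.   ] tooly [ 0.999 -0.033 -0.   ] toolz [-0.033 -0.999 -0.001] F [ 0.47  6.82 -3.43] w 0.0254 j [-0.42  0.43 -0.29  0.85  0.    1.18]
```

View pics/c9.png

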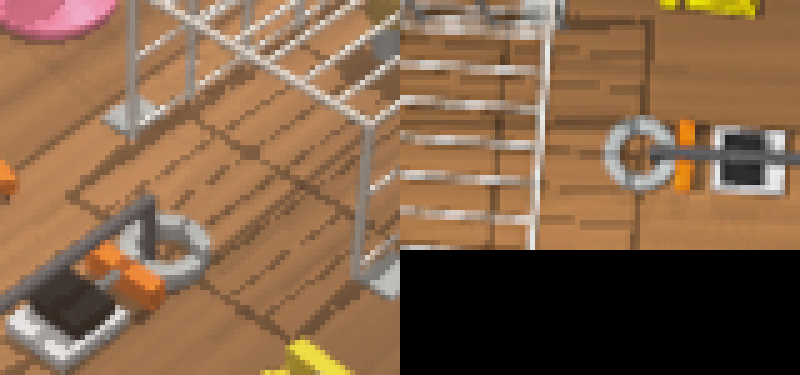

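Picture c9 shows the ring (640,153) pressed centrally on the orange pad (684,155), at about 6.6 N. Next I ease off and lift.

move_arm([
  [1, [0, 0, -0.001], 0],
  [1, [0, 0, -0.003], 0],
  [1, [0, 0, -0.006], 0],
  [1, [0, 0, -0.008], 0],
  [1, [0, 0, -0.008], 0],
])

```text
time_s: 16.68
position: [0.5057, -0.2172, 0.0264]
ee_rot: [-0.492, -0.508, -0.492, 0.508]
wrist_force: [-0.0, 0.1, -3.0]
width: 0.0253
```

move_arm([
  [1, [-0.003, 0, 0], 0],
  [1, [-0.008, 0, 0], 0],
  [1, [-0.015, 0, 0], 0],
  [1, [-0.022, 0, 0], 0],
  [1, [-0.03, 0, 0], 0],
  [1, [-0.036, 0, 0], 0],
  [1, [-0.036, 0, 0], 0],
])

```text
time_s: 17.55
position: [0.506, -0.2174, 0.0629]
ee_rot: [0.492, 0.508, 0.491, -0.508]
wrist_force: [-0.2, -0.2, -2.8]
width: 0.0254
```

```bash
python3 - <<'E'
from h import *
s=cam('scene'); t=cam('top')
a=s['image'][160:235,250:330]; b=t['image'][190:240,220:300]
cv2.imwrite('pics/c10.png',np.hstack([cv2.resize(a,(400,375),interpolation=3),cv2.copyMakeBorder(cv2.resize(b,(400,250),interpolation=3),0,125,0,0,0)]))
plan([.447,-.338,.062],62)
E
```

```text
t 17.65 p [ 0.5056 -0.2172  0.0623] shift [ 0.0003 -0.0546  0.1227] roll 26.1 toolx [-0. -0. -1.] tooly [ 0.999 -0.033 -0.   ] toolz [-0.033 -0.999  0.   ] F [ 0.58  0.33 -2.98] w 0.0254 j [-0.41  0.39 -0.25  0.93 -0.    1.2 ]
```

View pics/c10.png

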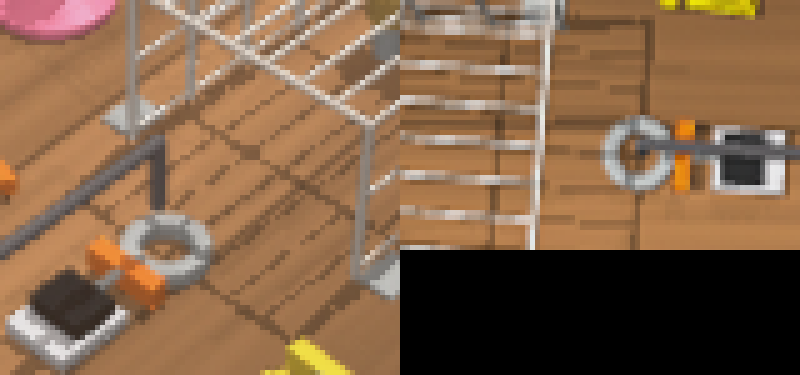

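Picture c10: the hook is above the ring, and the ring (637,153) lies flat at the pad. I'm taking the rod back to its original spot.

move_arm([
  [1, [0, -0.005, 0.012], 2],
  [1, [0, -0.014, 0.032], 6],
  [1, [0, -0.024, 0.055], 11],
  [1, [0, -0.034, 0.077], 16],
  [1, [0, -0.044, 0.1], 21],
  [1, [0, -0.051, 0.116], 24],
  [1, [0, -0.055, 0.123], 26],
  [1, [0, -0.055, 0.123], 26],
])

```text
time_s: 18.65
position: [0.4463, -0.3385, 0.0622]
ee_rot: [-0.364, -0.606, -0.365, 0.606]
wrist_force: [0.6, 0.4, -2.8]
width: 0.0254
```

move_arm([
  [1, [0.01, 0, 0], 0],
  [1, [0.02, 0, 0], 0],
  [1, [0.028, 0, 0], 0],
  [1, [0.033, 0, 0], 0],
  [1, [0.035, 0, 0], 0],
  [1, [0.036, 0, 0], 0],
  [1, [0.036, 0, 0], 0],
])

```text
time_s: 19.52
position: [0.4468, -0.3385, 0.0265]
ee_rot: [0.365, 0.606, 0.365, -0.606]
wrist_force: [0.1, 0.4, -1.9]
width: 0.0258
```

```bash
python3 f.py
```

```text
[-0.11363505  0.38578287 -2.04249489] [0.19764436 0.21869308 0.28984347]
```

Still hanging, so I lower it in small steps until the weight comes off.

move_arm([
  [1, [0.0007, 0, 0], 0],
  [1, [0.0014, 0, 0], 0],
  [1, [0.0014, 0, 0], 0],
])

```text
time_s: 20.1
position: [0.4466, -0.3384, 0.025]
ee_rot: [-0.365, -0.606, -0.365, 0.606]
wrist_force: [-0.8, 0.3, -1.7]
width: 0.0253
```

```bash
python3 f.py
```

```text
[-0.40603374 -0.10522585 -1.2337308 ] [0.48383347 0.13460624 0.61715526]
```

move_arm([
  [1, [0.0007, 0, 0], 0],
  [1, [0.001, 0, 0], 0],
  [1, [0.001, 0, 0], 0],
])

```text
time_s: 20.68
position: [0.4467, -0.3384, 0.0249]
ee_rot: [0.365, 0.606, 0.364, -0.606]
wrist_force: [-2.7, 1.6, 10.4]
width: 0.0251
```

```bash
python3 f.py
```

```text
[-2.56905126  1.8853199   9.84973206] [0.30321653 0.30055158 0.51941643]
```

On the plank. I raise by 0.5 mm to relieve the load, then open and withdraw upwards.

move_arm([
  [1, [-0.0007, 0, 0], 0],
  [0.3, [-0.0007, 0, 0], 0],
  [-0.3, [-0.0007, 0, 0], 0],
  [-1, [-0.0007, 0, 0], 0],
  [-1, [-0.0007, 0, 0], 0],
  [-1, [-0.0007, 0, 0], 0],
  [-1, [-0.0007, 0, 0], 0],
  [-1, [-0.0007, 0, 0], 0],
])

```text
time_s: 21.88
position: [0.4466, -0.3383, 0.0246]
ee_rot: [-0.365, -0.606, -0.365, 0.606]
wrist_force: [0.1, 0.3, 0.2]
width: 0.0851
```

move_arm([
  [-1, [-0.005, 0, 0], 0],
  [-1, [-0.015, 0, 0], 0],
  [-1, [-0.035, 0, 0], 0],
  [-1, [-0.07, 0, 0], 0],
  [-1, [-0.11, 0, 0], 0],
  [-1, [-0.14, 0, 0], 0],
  [-1, [-0.15, 0, 0], 0],
  [-1, [-0.15, 0, 0], 0],
])

```text
time_s: 22.88
position: [0.4468, -0.3384, 0.175]
ee_rot: [0.365, 0.606, 0.364, -0.606]
wrist_force: [-0.2, 0.6, -0.1]
width: 0.0851
```

```bash
python3 - <<'E'
from h import *
s=cam('scene'); t=cam('top')
cv2.imwrite('pics/c11.png',np.hstack([cv2.resize(s['image'][150:330,60:330],(420,280),interpolation=3),cv2.resize(t['image'][160:300,220:410],(380,280),interpolation=3)]))
plan([.447,-.338,.15],62)
E
```

```text
t 22.98 p [ 0.4462 -0.338   0.1736] shift [ 0.0236  0.0008 -0.0004] roll 0.1 toolx [-0.001  0.001 -1.   ] tooly [ 0.884 -0.468 -0.002] toolz [-0.468 -0.884 -0.   ] F [-0.75  0.21 -0.72] w 0.085 j [-0.65  0.32 -0.04  1.21 -0.    1.41]
```

Picture limit reached, so I check by numbers: the grip's red blob against the start picture, and the ring area against the c10 frame.

```bash
python3 - <<'E'
from h import *
import pickle
t0=pickle.load(open('top0.pkl','rb'));s0=pickle.load(open('scene0.pkl','rb'))
t=cam('top');s=cam('scene')
for n,c in(('s0',s0),('s',s),('t0',t0),('t',t)):
    im=c['image'].astype(int); m=((im[...,2]>120)&(im[...,1]<60)&(im[...,0]<60)).astype(np.uint8)
    k,l,st,ce=cv2.connectedComponentsWithStats(m); i=1+st[1:,4].argmax(); print(n,st[i],ce[i].round(1))
# toe template from start scene picture, found now
for n,c0,c,p,h in(('toe scene',s0,s,(264.6,255),9),('toe top',t0,t,(315,198),6)):
    x,y=map(int,p); T=c0['image'][y-h:y+h,x-h:x+h]; W=c['image'][y-25:y+25,x-25:x+25]
    r=cv2.minMaxLoc(cv2.matchTemplate(W,T,cv2.TM_CCOEFF_NORMED)); print(n,r[1],np.array(r[3])-25+h)
# ring in the c10 frame vs now
old=cv2.imread('pics/c10.png'); T=cv2.resize(old[:,:400],(80,75),interpolation=cv2.INTER_AREA)[38:60,22:46]
r=cv2.minMaxLoc(cv2.matchTemplate(s['image'][160:235,250:330],T,cv2.TM_CCOEFF_NORMED)); print('ring',r[1],r[3],'was (22,38)')
print('ring scene est',p2w(s,250+165/5,160+243/5,.012),'top',p2w(t,220+(637-400)/5,190+153/5,.012))
E
```

```text
s0 [101 274  46  28 865] [124.  287.9]
s [100 275  47  28 849] [124.3 289. ]
t0 [388 236  27  19 220] [400.8 244.7]
t [388 235  22  16 173] [398.8 242.5]
toe scene 0.9479906558990479 [0 0]
toe top 0.9010515809059143 [0 0]
ring 0.9282135963439941 (22, 38) was (22,38)
ring scene est [0.52319024 0.109372   0.012     ] top [0.51969246 0.11059385 0.012     ]
```

```bash
python3 -c "
from h import *
print(workorder.sign_off())"
```

```text
the job is handed in; nothing more can be done
None
```

I hooked the ring out from under the guard, pressed it on the sprung orange stop and stood the rod back where it started. The job is handed in, at about 23 s of the 51 s allowed. No verdict was reported.

- **Pulling out:** I set the toe down in the ring under the guard and slid the ring out to the larger orange stop. I felt for the pad in steps of about 1 mm or less. I then held the ring there at about 6.6 N for over half a second, measured at the wrist and including roughly 0.5 N of ring friction. Then I eased off, lifted the hook out, stood the rod on the plank and withdrew the open gripper.
- **Ring:** it sits about 82 mm in front of the stop's origin and a few mm at most off its centre line. Its image matched the view taken just after the hook was lifted. The two cameras put it 2–4 mm apart.
- **Rod:** the toe matched the start images with no shift. The grip's red patch was within about 1 px in the scene view. In the top view it was 2 px off, but part of it seems to be hidden by the gripper.
- **Not checked:**
  - I could not view a final picture because the 12-picture limit was reached, so these last checks are numerical only.
  - I did not measure the bystanders again, though nothing in the moves or force readings suggested contact.
  - While setting the rod down, it pressed on the plank with about 12 N before I raised it slightly and released it.

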